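# Find a light bar's balance point and mark it with its clip

## Task

The monitor light bar lies across the balancing rig, tipped down onto one rest because its hidden weight is off to that side. Without lifting it off the rig, and pushing only lightly, slide it lengthwise over the narrow ridge until it tips up and stays level by itself; then gently set the orange clip astride the bar right above the ridge, to mark the balance point, and leave the bar balanced level with the clip on it and everything else on the desk where it is.

Things in the scene. Friction and masses are not known exactly. Their poses are not given: they have to be found in the camera images.
- bar_mid (a point): Middle of the bulk of the loose black light bar (white strips along its sides, bright metal end caps): 24 (its x) x 360 (its y, the length) x 20 mm (its z, up when level), 0.2 to 0.4 kg. Its balance point along the length is hidden, up to 60 mm from the middle towards either end.
- bar: The same light bar; origin in the middle of its underside. Sliding it takes about 1 to 4 N; more than 15 N is rough. A push on an end face also holds that end by friction, so the bar shows whether it balances only once the push is taken away and it has rocked to rest (some seconds; a light touch on its end stills it).
- bar_end (a point): Centre of the bar's +y end face, 180 mm from bar_mid. It is the low end at the start: push here towards the bar's -y to bring the bar level. Pushed too far, the bar tips down at its -y end; then push it back from that end's face.
- ridge_top (a point): Middle of the flat top of the rig's steel ridge, 70 mm above the desk; x runs across the bar, y along it (as the bar's own y). The top is 20 mm wide along y, 50 mm along x. The bar stays level by itself when its balance point is over this flat top. Pressing the bar down on the rig with over 40 N is rough.
- rig: The balancing rig, fixed; origin under the middle of its base plate (90 x 260 x 10 mm), axes as ridge_top. 100 mm to either side of the ridge along y stands a blue forked rest, 14 mm thick along y, its floor 6 mm lower than the ridge, so an unbalanced bar tilts 0.06 rad. Its prongs (30 mm apart, 6 mm thick, tops 14 mm above the ridge top) guide the bar sideways.
- clip_mid (a point): Centre, half-way up, of the loose orange saddle clip with white centre lines, standing upright on the desk: 40 (its x) x 30 (its y) x 42 mm (its z, up), 30 g. Grasp it over its 40 mm width. When it sits on the bar, this point is 17 mm above the bar's middle height.
- clip: The same clip; origin in the middle of its underside. From below it has a slot along its y, 32 mm wide and 14 mm deep, that straddles the bar (clip y along the bar, either way round); its legs are 4 mm thick.
- keyboard: Bystander: black keyboard with coloured keys, 110 x 300 x 29 mm; origin under its centre.
- mouse: Bystander: black mouse, 110 x 58 x 36 mm; origin under its centre.
- mug: Bystander: blue mug, 84 mm wide, 95 mm high; origin under its centre.
- parts_tray: Bystander: grey tray with brass thumb screws, 90 x 120 x 25 mm; origin under its centre.
- screwdriver: Bystander: screwdriver with red handle, about 200 mm long, lying.
- gamepad: Bystander: white game controller, about 95 x 145 x 46 mm; origin under its centre.
Things that resemble listed ones, but are neither listed nor needed, are in the scene too. Of the things that look like the clip, take the one that is farthest from the robot's base at the start.

How it is judged (in metres and radians):
On the way:
1. the bar lies level by itself on the ridge, untouched by the gripper, the clip not yet on it (angle between bar_mid's own z axis and vertical below 0.02 rad and height (world z) of bar_mid between 0.077 and 0.083 m and x of bar_mid in the frame of ridge_top between -0.008 and 0.008 m and linear speed of bar below 0.01 m/s and contact force between each of the fingers, clip and bar below 0.02 N), for 0.3 s.
At the end, for the whole second after the job is handed in: The bar rests level (within 0.02 rad) on the ridge alone and the clip sits fully down astride it, upright, its centre within 7 mm of the ridge's centre along the bar; both released and at rest (angle between bar_mid's own z axis and vertical below 0.02 rad and height (world z) of bar_mid between 0.077 and 0.083 m and x of bar_mid in the frame of ridge_top between -0.008 and 0.008 m and y of clip_mid in the frame of ridge_top between -0.007 and 0.007 m and z of clip_mid in the frame of bar_mid between 0.0145 and 0.0195 m and angle between clip_mid's own z axis and vertical below 0.08 rad and linear speed of each of bar, clip below 0.01 m/s); the robot touches nothing.
It fails at once if the bar is pushed harder than 15 N (contact force between the fingers and bar above 15 N).
It fails at once if the bar is pressed on the rig with more than 40 N (contact force between bar and rig above 40 N).
It fails at once if the bar is lifted off the rig (height (world z) of bar_mid above 0.105 m).
It fails at once if another thing on the desk is moved by more than 30 mm (distance of any of keyboard, mouse, mug, parts_tray, screwdriver, gamepad from where it was at the start of the episode above 0.03 m).
It also fails if it takes over 70 s, if anything falls off the work surface, if the arm or the gripper's body presses on something with over 40 N, if the wrist force passes 120 N, or if a joint passes its speed limit or range.

## Robot

A 6-joint arm with a two-finger parallel gripper is mounted at the origin on the work surface. World frame = base frame: x ahead of the robot, y to its left, z up, the work surface at z = 0. Lengths are in mm, angles in degrees, forces in N, time in s.
With the tool pointing down it reaches from about 300 to 850 mm from the base axis. Payload 4.2 kg.
Tool frame: the origin (TCP) lies between the finger pads; the fingertips stand 22 mm ahead of it and the grasp point (between the pads) lies 3 mm ahead of it (env.finger_overhang is the distance from the TCP to the fingertips, in mm); z points along the fingers, y is the line along which they close (so a half turn about z gives the same grasp; the last joint's range is limited). The gripper opens to 91 mm and grips with 3 to 60 N. Pads are 32 mm wide; open, the fingers measure 118 mm over their backs; the gripper's body (76 mm by 178 mm) begins 60 mm behind the grasp point.
Start: joints at [-77.349, 18.312, 89.639, -0, 72.044, -1.146], TCP at [137.128, -558.427, 196.976] pointing down, gripper open.
Joint ranges: [-177.97, 177.97], [-48.28, 115.42], [12.27, 149.76], [-77.06, 257.06], [2.81, 150.46], [-146.56, 146.56]. Speed limits (degrees/s): [147.25, 147.25, 180, 180, 180, 180].

## Interface

Orientations are given as [roll, pitch, yaw] about the fixed x, y, z axes, in that order (R = Rz(yaw) Ry(pitch) Rx(roll)).
In Python, from workcell import state, cams, ticket, look_for, outline_of, env gives the robot as it stands.
- The arm moves only by the tool servo_tool, never from a script. Its argument "steps" is a list of rows, each a list of 3 entries, a list of its own where there are three numbers: the closure in counts, from 0 (fully open) to 255 (shut), then the shift along the tool's x, y, z in mm, then the turn, a rotation vector about the tool's x, y, z in rad. A call has exactly 10 rows; each row shifts and turns the commanded pose from where the row before left it, along the tool's axes as they then stand; what a row does not reach is not made up. A row lasts 1/10 s, in which the tool goes at most 50 mm and 8.59 degrees, less where a joint would pass 70% of its speed; a pose out of reach is approached as far as the arm can. A call with a gripper value outside its range is refused whole. The fingers move at their own pace and stop on an object; "squeeze" is the grip in N (left out, the last holds). Time passes only in rows, so rows that do not move let the fingers close, or fill a call up. It gives the time, the measured TCP pose, the force, the opening and the grip force at its end, in the units of the state.
- state(): the state, without advancing time (a new reading comes with each control period).
- cams.grab_frame(name): name is "scene" or "top" or "wrist"; returns a dict with "color" (384x512x3 uint8, red, green, blue), "z_map" (384x512 float32, mm along the optical axis (not along the pixel's ray), 0 where there is no reading), "fovy" (degrees; the focal length in pixels is half the picture's height over the tangent of half this angle, whatever the lens; pixels are square), "cx", "cy" (the principal point, pixels), "eye" and "rotation" of the camera in the world; the wrist camera has in their place "tool_from_camera" (4x4, takes a point from camera to tool coordinates, whose origin is the TCP and whose axes are the flange's). Camera axes: x right, y up, looking along -z (the intrinsics and any distortion apply to the point x, -y, -z); pixel columns grow to the right and rows downward; lengths in mm; the calibration is good to about 2 mm. The wrist camera is an equidistant fisheye: a pixel r from the principal point sees the ray r / f radians off the axis. A picture is of the moment at which its call begins: read the wrist's pose just before it.
- ticket.job_done(): hands the job in; it is judged then, once.
Trained networks look in a picture, given as the dict that the camera call returned (one of the last four; its "shot" number tells which), for a name from the list of things; names that differ only in an ending like _2 or _b are one class to them, and where a whole thing is asked for, a point or a joint stands for the part that bears it (a point fixed in the world has none). Each returns a list of dicts, best first, with "confidence" (0 to 1); they miss things now and then, are a little off and sometimes report something else, mostly with a low value. They report only what shows in the picture. A call takes as long as a camera call. They do not tell look-alikes from the thing itself.
- look_for(picture, thing): "at" ([column, row] in pixels, amid what is visible of it).
- outline_of(picture, thing): "pixels" (384x512 bool, what is visible of it) and "at" ([column, row] in pixels, amid what is visible of it).
The state is a dict: "time_s": time; "qpos": joint angles; "qvel": joint speeds; "effort": joint torques, N m; "ee_pos": TCP position; "ee_rot": TCP orientation; "force": force on the tool from outside, world axes, zero at the start; "torque": the same for the moment, N m; "gripper_width": finger opening in mm; "gripper_force": force on a finger pad.
Only numpy, scipy, OpenCV 4.12 (cv2) and the standard library are available. Lean on these libraries where they do the work, as an engineer would, in place of code of your own. Each camera call takes 0.05 s, during which the arm holds its last target. There are 200 camera calls.

## Working session

There is one attempt and no reset: what is moved stays moved. The work goes in short steps, Python scripts to look and compute and a tool call to move; the robot and the scene stay as the last step left them, time stands still between calls to the robot, and variables do not carry over. Pictures are saved under pics/ and viewed, at most 10 in all, crops included, and the job is handed in when it is done.

Besides the shell and the picture viewer there is one more tool, called after "Request:" as a command line: name --argument value ..., lists and objects as JSON in quotes. servo_tool: Moves the arm, as the interface text tells. Its arguments: {"type":"object","properties":{"steps":{"type":"array","items":{"type":"array"}},"squeeze":{"type":"number"}},"required":["steps"]}

```bash
ls; mkdir -p pics
cat > h.py <<'E'
import numpy as np,cv2
from scipy.spatial.transform import Rotation as R
from workcell import state,cams,ticket,look_for,outline_of,env
def cloud(f):
    z=f["z_map"];h,w=z.shape;F=h/2/np.tan(np.radians(f["fovy"])/2)
    v,u=np.mgrid[:h,:w]
    p=np.stack([(u-f["cx"])/F*z,-(v-f["cy"])/F*z,-z],-1)
    P=p@np.array(f["rotation"]).reshape(3,3).T+np.array(f["eye"])
    P[z==0]=np.nan
    return P
def save(f,n): cv2.imwrite("pics/"+n,cv2.cvtColor(f["color"],cv2.COLOR_RGB2BGR))
E
python3 - <<'E'
from h import *
s=state();print({k:np.round(v,3) for k,v in s.items()})
for c in ["scene","top"]:
    f=cams.grab_frame(c);P=cloud(f);save(f,c+".png");np.save(c+".npy",P)
    print(c,f["fovy"],np.round(f["eye"]),np.round(f["rotation"],3).tolist())
    for n in ["bar","bar_end","clip","rig","mug","keyboard","mouse","parts_tray","screwdriver","gamepad"]:
        for d in outline_of(f,n)[:4]:
            m=d["pixels"];print(n,round(d["confidence"],2),np.round(d["at"]),m.sum(),np.round(np.nanmedian(P[m],0)),np.round(np.nanpercentile(P[m],[3,97],axis=0)).tolist())
a=cv2.imread("pics/scene.png");b=cv2.imread("pics/top.png")
cv2.imwrite("pics/both.png",cv2.resize(np.hstack([a,b]),(800,300)))
E
```

```text
pics
{'time_s': np.float64(0.0), 'qpos': array([-7.7350e+01,  1.8349e+01,  8.9707e+01, -2.0000e-03,  7.2042e+01,
       -1.1460e+00]), 'qvel': array([ 0.051,  0.057, -0.084,  0.071,  0.031, -0.022]), 'effort': array([-1.0000e-03, -4.1246e+01, -2.3197e+01,  7.3000e-02,  4.6000e-02,
       -0.0000e+00]), 'ee_pos': array([ 136.991, -557.891,  196.14 ]), 'ee_rot': array([-179.901,    0.   ,   13.798]), 'force': array([-0.551, -0.295, -0.694]), 'torque': array([ 0.015, -0.029,  0.028]), 'gripper_force': np.float64(0.0), 'gripper_width': np.float64(91.378)}Traceback (most recent call last):
  File "<stdin>", line 4, in <module>
  File "h.py", line 8, in cloud
    P=p@np.array(f["rotation"]).reshape(3,3).T+np.array(f["eye"])
        ~~~~~~~~~~~~~~~~~~~~~~~~~~~~~~~^^^^^
ValueError: cannot reshape array of size 3 into shape (3,3)
```

```bash
sed -i 's/np.array(f\["rotation"\]).reshape(3,3).T/R.from_euler("xyz",f["rotation"],degrees=True).as_matrix().T/' h.py
python3 - <<'E'
from h import *
for c in ["scene","top"]:
    f=cams.grab_frame(c);P=cloud(f);save(f,c+".png");np.save(c+".npy",P)
    print(c,f["fovy"],np.round(f["eye"]),np.round(f["rotation"],3).tolist(),[k for k in f])
    for n in ["bar","bar_end","clip","rig","mug","keyboard","mouse","parts_tray","screwdriver","gamepad"]:
        for d in outline_of(f,n)[:4]:
            m=d["pixels"];print(n,round(d["confidence"],2),np.round(d["at"]),m.sum(),np.round(np.nanmedian(P[m],0)),np.round(np.nanpercentile(P[m],[3,97],axis=0)).tolist())
a=cv2.imread("pics/scene.png");b=cv2.imread("pics/top.png")
cv2.imwrite("pics/both.png",cv2.resize(np.hstack([a,b]),(800,300)))
E
```

```text
scene 43.04596358546905 [1520.  624.  997.] [51.548, -0.465, 125.593] ['color', 'z_map', 'fovy', 'cx', 'cy', 'eye', 'rotation', 'shot']
bar 0.69 [295. 172.] 968 [441.   7.  83.] [[418.0, -171.0, 60.0], [455.0, 163.0, 97.0]]
bar 0.19 [322. 281.] 1560 [725. 278.   6.] [[681.0, 219.0, -0.0], [778.0, 337.0, 26.0]]
bar_end 0.78 [291. 172.] 1111 [441.  -6.  82.] [[317.0, -182.0, 1.0], [455.0, 161.0, 97.0]]
clip 0.66 [255. 196.] 231 [568. -44.  33.] [[533.0, -72.0, -0.0], [581.0, -29.0, 44.0]]
clip 0.65 [235. 185.] 181 [ 565. -134.   35.] [[535.0, -156.0, 2.0], [577.0, -118.0, 45.0]]
clip 0.47 [236. 216.] 216 [663. -29.  36.] [[638.0, -53.0, 5.0], [679.0, -13.0, 45.0]]
rig 0.76 [278. 183.] 1666 [454. -46.  11.] [[395.0, -170.0, 1.0], [485.0, 68.0, 72.0]]
mug 0.93 [400. 277.] 1738 [630. 449.  57.] [[576.0, 405.0, 1.0], [659.0, 511.0, 96.0]]
keyboard 0.83 [180. 125.] 1623 [ 401. -517.   26.] [[320.0, -667.0, 1.0], [454.0, -388.0, 32.0]]
keyboard 0.19 [399. 274.] 1587 [637. 446.  60.] [[578.0, 406.0, 8.0], [659.0, 504.0, 96.0]]
mouse 0.93 [181. 158.] 447 [ 537. -389.   23.] [[488.0, -430.0, 5.
[... 1397 characters left out ...]
 [[576.0, 402.0, 1.0], [654.0, 509.0, 97.0]]
mouse 0.7 [356. 209.] 580 [ 523. -396.   29.] [[472.0, -433.0, -1.0], [577.0, -366.0, 40.0]]
mouse 0.48 [249. 231.] 797 [435. -11.  88.] [[420.0, -176.0, 76.0], [449.0, 153.0, 99.0]]
mouse 0.44 [396. 248.] 2759 [ 385. -533.   27.] [[327.0, -671.0, 18.0], [445.0, -394.0, 34.0]]
parts_tray 0.57 [167. 150.] 891 [729. 280.   5.] [[682.0, 221.0, -2.0], [772.0, 337.0, 27.0]]
screwdriver 0.61 [253. 136.] 211 [778. -27.  23.] [[764.0, -74.0, 1.0], [795.0, 19.0, 30.0]]
screwdriver 0.21 [254. 168.] 106 [653. -32.  41.] [[635.0, -49.0, 24.0], [671.0, -15.0, 46.0]]
gamepad 0.57 [331. 160.] 854 [ 698. -306.   33.] [[624.0, -378.0, 12.0], [751.0, -255.0, 46.0]]
```

View pics/both.png

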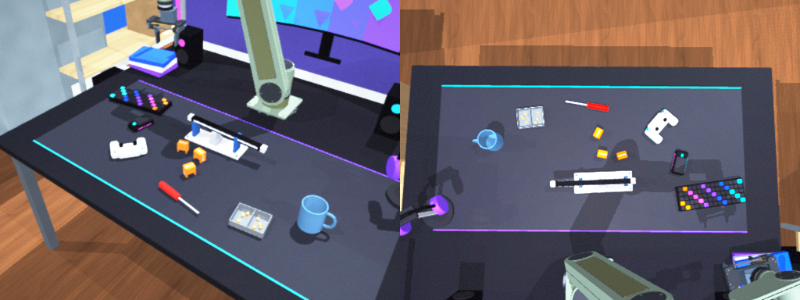

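Run:
```python
from h import *
for c in ["scene","top"]:
    P=np.load(c+".npy")
    x,y,z=P[...,0],P[...,1],P[...,2]
    # bar top profile
    m=(abs(x-436)<60)&(y>-230)&(y<230)&(z>74)&(z<120)
    Q=P[m]
    print(c,"bar")
    for y0 in range(-210,211,30):
        q=Q[abs(Q[:,1]-y0)<15]
        if len(q)>3: print(y0,len(q),np.round(q[:,0].min()),np.round(np.median(q[:,0]),1),np.round(q[:,0].max()),"z",np.round(np.percentile(q[:,2],[50,90]),1), np.round([q[:,1].min(),q[:,1].max()]))
    m=(x>360)&(x<520)&(y>-230)&(y<150)&(z>6)&(z<16)
    (cc,sz,an)=cv2.minAreaRect(P[m][:,:2].astype(np.float32)); print("plate",cc,sz,an)
    for cx,cy in [(565,-134),(560,-45),(655,-32)]:
        m=(abs(x-cx)<35)&(abs(y-cy)<35)&(z>36)
        q=P[m][:,:2].astype(np.float32)
        print("clip",len(q),cv2.minAreaRect(q),np.round(np.nanpercentile(P[m][:,2],[50,95]),1))
a=cv2.imread("pics/scene.png")[125:225,185:320];b=cv2.imread("pics/top.png")[155:255,195:330]
cv2.imwrite("pics/crop.png",np.hstack([cv2.resize(k,None,fx=2.96,fy=2.96,interpolation=2) for k in(a,b)]))
```

```text
scene bar
-180 72 428.0 450.5 461.0 z [94.3 99.4] [-193. -165.]
-150 85 427.0 453.4 467.0 z [91.5 97.6] [-165. -135.]
-120 80 425.0 448.7 458.0 z [91.4 96.1] [-135. -105.]
-90 75 421.0 448.1 455.0 z [89.8 93.9] [-105.  -76.]
-60 77 422.0 446.4 457.0 z [88.3 93.2] [-74. -45.]
-30 71 424.0 445.4 457.0 z [86.7 90.6] [-44. -16.]
0 75 421.0 442.0 453.0 z [85.9 88.7] [-15.  14.]
30 78 412.0 439.5 455.0 z [83.5 86.5] [15. 44.]
60 75 414.0 438.0 456.0 z [82.  85.2] [45. 74.]
90 69 418.0 436.1 447.0 z [80.  83.1] [ 76. 105.]
120 59 416.0 433.1 445.0 z [78.9 82.9] [108. 135.]
150 55 413.0 430.4 443.0 z [77.4 79.8] [136. 165.]
180 7 414.0 434.4 437.0 z [75.5 80. ] [165. 169.]
plate (445.8309631347656, -24.645111083984375) (333.634521484375, 128.68421936035156) 86.24622344970703
clip 88 ((556.9859008789062, -139.5157012939453), (38.280799865722656, 40.011653900146484), 18.370677947998047) [40.9 44.8]
clip 99 ((563.4193725585938, -50.9486083984375), (43.5935173034668, 34.7900505065918), 83.9945068359375) [41.3 44.6]
clip 109 ((656.8644409179688, -32.03492736816406), (32.986392974853516, 41.177062
[... 483 characters left out ...]
 450.0 z [83.7 88. ] [45. 75.]
90 62 420.0 430.2 440.0 z [81.8 85.4] [ 75. 103.]
120 69 417.0 429.8 440.0 z [80.3 83.8] [105. 133.]
150 66 416.0 426.4 440.0 z [79. 82.] [135. 165.]
180 5 416.0 429.6 436.0 z [76.3 82.8] [165. 167.]
plate (439.9840393066406, -40.80763244628906) (157.9715576171875, 375.7366943359375) 0.4045338034629822
clip 103 ((555.6456909179688, -138.8121337890625), (29.826488494873047, 40.26464080810547), 18.965290069580078) [42.5 47.4]
clip 101 ((560.7097778320312, -50.8422737121582), (39.45361328125, 29.96929168701172), 79.07191467285156) [42.2 46.2]
clip 102 ((655.0570068359375, -32.16034698486328), (29.320817947387695, 40.57435989379883), 62.913917541503906) [41.8 45.7]
```

View pics/crop.png

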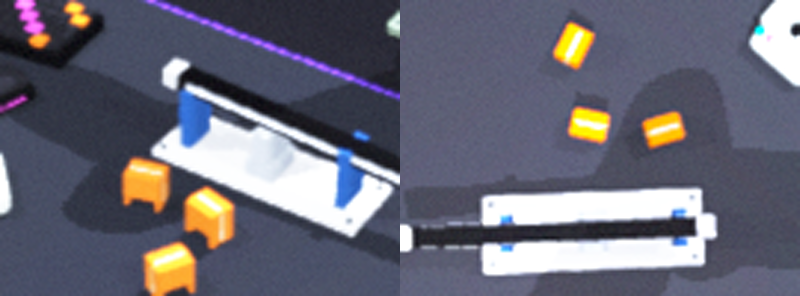

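Candidates for the clip, in the top crop: (574,46), (590,125) and (664,130). The first, at world (655,-32), is farthest from the base (656 mm against 563 and 573 mm), so it is the one meant. The crop shows all three standing upright. The bar is low at its +y end (left in the top view).

```bash
cat >> h.py <<'E'
def rows(p0,yaw0,p1,yaw1,n):
    d=(np.array(p1)-p0)/n;dy=(yaw1-yaw0)/n;o=[]
    for i in range(n):
        a=np.radians(yaw0+dy*i);c,s=np.cos(a),np.sin(a)
        o.append([round(d[0]*c+d[1]*s,1),round(d[0]*s-d[1]*c,1),round(-d[2],1)])
    print(o,"turn z/row",round(-np.radians(dy),4))
E
python3 - <<'E'
from h import *
for c in ["scene","top"]:
    P=np.load(c+".npy");I=cv2.imread("pics/"+c+".png").astype(int)
    x,y,z=P[...,0],P[...,1],P[...,2]
    near=(x>370)&(x<510)&(y>-200)&(y<100)
    w=near&(I.min(-1)>120)&(z>3)&(z<17)
    r=cv2.minAreaRect(P[w][:,:2].astype(np.float32));print(c,"plate",w.sum(),r)
    pr=np.percentile(P[w][:,1],[0.5,2,98,99.5]);print(pr,np.percentile(P[w][:,0],[1,99]))
    b=near&(I[...,0]>I[...,2]+60)&(I[...,0]>80)
    for k in (b&(y>-50),b&(y<-50)): print("blue",k.sum(),np.round(np.nanmean(P[k],0),1),np.round(np.nanpercentile(P[k],[3,97],axis=0),0).tolist())
    k=(abs(x-436)<35)&(z>70)&(z<110)&((y>140)|(y<-165))&(I.min(-1)>110)
    for q in (P[k&(y>0)],P[k&(y<0)]): print("cap",len(q),np.round(np.mean(q,0),1),np.round(q.min(0)),np.round(q.max(0)))
rows([137,-558,196],13.8,[450,-150,190],92.5,10)
rows([450,-150,190],92.5,[429,200,150],92.5,8)
E
```

```text
scene plate 1074 ((434.1983642578125, -57.55876159667969), (107.61846160888672, 269.1094665527344), 2.596522808074951)
[-185.31202345 -177.70620427   71.85673523   74.92132565] [389.56352837 487.51691653]
blue 144 [442.9  46.7  48.8] [[412.0, 38.0, 15.0], [458.0, 52.0, 85.0]]
blue 173 [ 450.6 -152.5   44.4] [[420.0, -163.0, 7.0], [467.0, -146.0, 83.0]]
cap 47 [429.2 158.9  76.3] [413. 147.  70.] [443. 169.  83.]
cap 178 [  440.1 -1117.8    91.3] [  402. -1539.    70.] [ 471. -170.  110.]
top plate 1204 ((435.8372802734375, -46.38957214355469), (95.38007354736328, 286.904296875), 2.579263925552368)
[-185.17521293 -181.35391453   70.51294664   75.44643748] [388.31094571 484.15125163]
blue 23 [431.7  41.   77.6] [[414.0, 36.0, 50.0], [451.0, 46.0, 88.0]]
blue 28 [ 440.8 -154.8   79.6] [[422.0, -161.0, 60.0], [462.0, -149.0, 96.0]]
cap 42 [426.3 157.5  79.1] [416. 148.  73.] [436. 167.  88.]
cap 45 [ 442.7 -180.8   97.9] [ 432. -190.   94.] [ 455. -167.  103.]
[[np.float64(40.1), np.float64(-32.2), np.float64(0.6)], [np.float64(44.2), np.float64(-26.4), np.float64(0.6)], [np.float64(47.3
[... 199 characters left out ...]
.6)], [np.float64(50.9), np.float64(7.6), np.float64(0.6)], [np.float64(49.3), np.float64(14.5), np.float64(0.6)], [np.float64(46.9), np.float64(21.1), np.float64(0.6)], [np.float64(43.6), np.float64(27.3), np.float64(0.6)]] turn z/row -0.1374
[[np.float64(43.8), np.float64(-0.7), np.float64(5.0)], [np.float64(43.8), np.float64(-0.7), np.float64(5.0)], [np.float64(43.8), np.float64(-0.7), np.float64(5.0)], [np.float64(43.8), np.float64(-0.7), np.float64(5.0)], [np.float64(43.8), np.float64(-0.7), np.float64(5.0)], [np.float64(43.8), np.float64(-0.7), np.float64(5.0)], [np.float64(43.8), np.float64(-0.7), np.float64(5.0)], [np.float64(43.8), np.float64(-0.7), np.float64(5.0)]] turn z/row -0.0
```

Request:
servo_tool --steps '[[255, [40, -32, 0.6], [0, 0, -0.1374]], [255, [44, -26.4, 0.6], [0, 0, -0.1374]], [255, [47, -20, 0.6], [0, 0, -0.1374]], [255, [48, -13.4, 0.6], [0, 0, -0.1374]], [255, [49, -6.5, 0.6], [0, 0, -0.1374]], [255, [49, 0.6, 0.6], [0, 0, -0.1374]], [255, [49, 7.6, 0.6], [0, 0, -0.1374]], [255, [47.5, 14.5, 0.6], [0, 0, -0.1374]], [255, [45, 21, 0.6], [0, 0, -0.1374]], [255, [42, 27, 0.6], [0, 0, -0.1374]]]'

```text
time_s: 2.15
ee_pos: [441.6, -163.0, 191.3]
ee_rot: [179.9, 0.0, 92.9]
force: [0.2, -0.4, 0.4]
gripper_width: 13.9
gripper_force: 0.0
```

Request:
servo_tool --steps '[[255, [46, -0.7, 5], [0, 0, 0]], [255, [46, -0.7, 5], [0, 0, 0]], [255, [46, -0.7, 5], [0, 0, 0]], [255, [46, -0.7, 5], [0, 0, 0]], [255, [46, -0.7, 5], [0, 0, 0]], [255, [46, -0.7, 5], [0, 0, 0]], [255, [46, -0.7, 5], [0, 0, 0]], [255, [46, -0.7, 5], [0, 0, 0]], [255, [0, 0, 0], [0, 0, 0]], [255, [0, 0, 0], [0, 0, 0]]]'

```text
time_s: 3.15
ee_pos: [418.4, 203.3, 150.8]
ee_rot: [-180.0, 0.0, 92.7]
force: [0.0, 0.4, -1.0]
gripper_width: 0.0
gripper_force: 0.0
```

Request:
servo_tool --steps '[[255, [0, 7.5, 18], [0, 0, 0]], [255, [0, 0, 18], [0, 0, 0]], [255, [0, 0, 18], [0, 0, 0]], [255, [0, 0, 16], [0, 0, 0]], [255, [-5, 0, 0], [0, 0, 0]], [255, [-5, 0, 0], [0, 0, 0]], [255, [-3, 0, 0], [0, 0, 0]], [255, [-3, 0, 0], [0, 0, 0]], [255, [-3, 0, 0], [0, 0, 0]], [255, [-3, 0, 0], [0, 0, 0]]]'

```text
time_s: 4.15
ee_pos: [427.5, 180.8, 81.4]
ee_rot: [180.0, -0.0, 92.5]
force: [0.2, 0.8, -0.0]
gripper_width: 0.2
gripper_force: 0.0
```

```bash
cat >> h.py <<'E'
def bar():
    f=cams.grab_frame("top");P=cloud(f);I=f["color"].astype(int);x,y,z=P[...,0],P[...,1],P[...,2]
    d=y+55;m=(abs(x-436+0.045*d)<14)&(z>60)&(z<112)&(d>-290)&(d<130)
    Q=P[m];o=[]
    for a in range(-260,130,30):
        q=Q[abs(Q[:,1]+55-a)<15]
        if len(q)>8:o.append((a,round(float(np.median(q[:,2])),1)))
    q=Q[abs(Q[:,1]+55)<90]
    k=np.polyfit(q[:,1]+55,q[:,2],1)
    s=state();print("t",s["time_s"],"tilt",np.round(k[0],4),"z@ridge",round(k[1],1),"ymin",round(np.sort(Q[:,1])[3],1),"force",np.round(s["force"],1),"ee",np.round(s["ee_pos"],1));print(o)
    return f
E
python3 -c "
from h import *
bar()"
```

```text
t 4.2 tilt -0.0626 z@ridge 91.1 ymin -189.3 force [ 0.2 -0.6  0. ] ee [427.3 180.5  81.2]
[(-140, 99.7), (-110, 98.2), (-80, 96.6), (-50, 94.3), (-20, 92.1), (10, 89.9), (40, 89.1), (70, 86.6), (100, 84.2)]
```

Request:
servo_tool --steps '[[255, [-3, 0, 0], [0, 0, 0]], [255, [-3, 0, 0], [0, 0, 0]], [255, [-3, 0, 0], [0, 0, 0]], [255, [-3, 0, 0], [0, 0, 0]], [255, [-3, 0, 0], [0, 0, 0]], [255, [0, 0, 0], [0, 0, 0]], [255, [6, 0, 0], [0, 0, 0]], [255, [0, 0, 0], [0, 0, 0]], [255, [0, 0, 0], [0, 0, 0]], [255, [0, 0, 0], [0, 0, 0]]]'

```text
time_s: 5.2
ee_pos: [427.6, 172.2, 80.9]
ee_rot: [-180.0, 0.0, 92.5]
force: [-0.6, 0.2, -0.2]
gripper_width: 0.5
gripper_force: 0.0
```

```bash
python3 -c "
from h import *
bar()"
```

```text
t 5.25 tilt -0.062 z@ridge 90.6 ymin -189.2 force [-0.6  0.3 -0.6] ee [427.6 172.1  80.9]
[(-140, 99.9), (-110, 97.0), (-80, 95.4), (-50, 93.6), (-20, 91.8), (10, 90.4), (40, 87.2), (70, 86.8), (100, 84.5)]
```

Run:
```python
from h import *
a=cams.grab_frame("top");b=cams.grab_frame("scene")
c=[cv2.resize(cv2.cvtColor(k,4),(400,300)) for k in (a["color"][195:270,190:290],b["color"][130:220,240:360])]
cv2.imwrite("pics/p3.png",np.hstack(c))
P=cloud(b);x,y,z=P[...,0],P[...,1],P[...,2];I=b["color"].astype(int)
k=(abs(x-430)<30)&(y>120)&(y<200)&(z>50)&(z<78)&(I.min(-1)>110);print(np.round(P[k].min(0)),np.round(P[k].max(0)))
```

```text
[413. 120.  55.] [446. 169.  78.]
```

View pics/p3.png

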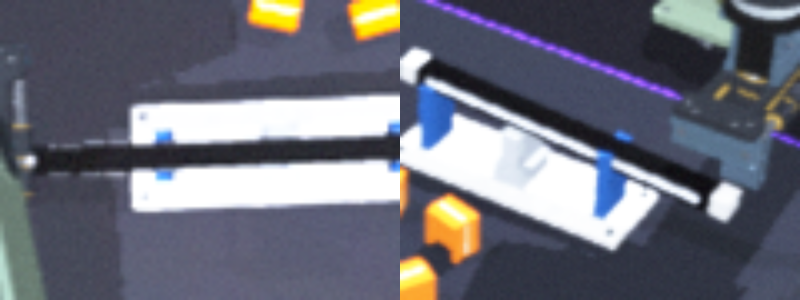

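Run:
```python
from h import *
b=cams.grab_frame("scene");w=cams.grab_frame("wrist")
g=lambda k:np.clip(255*(k/255.)**0.5,0,255).astype(np.uint8)
c=[g(cv2.cvtColor(k,4)) for k in (cv2.resize(b["color"][150:225,290:370],(400,375),interpolation=2),cv2.resize(w["color"],(400,300)))]
c[1]=cv2.copyMakeBorder(c[1],0,75,0,0,0)
cv2.imwrite("pics/p4.png",np.hstack(c))
```

```text
(no output)
```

View pics/p4.png

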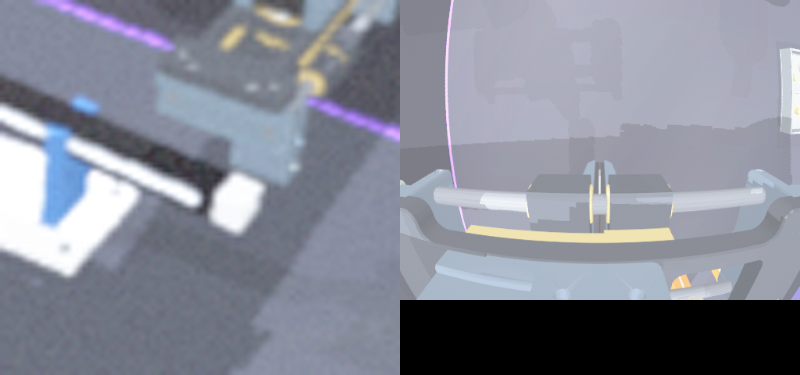

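Run:
```python
from h import *
f=cams.grab_frame("scene")
F=192/np.tan(np.radians(f["fovy"])/2);M=R.from_euler("xyz",f["rotation"],degrees=True).as_matrix()
def pr(p):
    q=M.T@(np.array(p)-f["eye"]);u=F*q[0]/-q[2]+f["cx"];v=-F*q[1]/-q[2]+f["cy"];return np.round([(u-290)*5,(v-150)*5])
for p in [(440,188,59),(440,156,59),(414,188,59),(440,188,139),(427,169,67),(427,169,57)]: print(p,pr(p))
P=cloud(f)
# points on finger region: print cloud around crop pixels
for (cx,cy) in [(250,150),(265,165),(285,170),(250,175),(238,190),(238,205),(250,215)]:
    print((cx,cy),np.round(P[150+cy//5,290+cx//5]))
```

```text
(440, 188, 59) [265. 240.]
(440, 156, 59) [218. 220.]
(414, 188, 59) [284. 218.]
(440, 188, 139) [281. 135.]
(427, 169, 67) [248. 207.]
(427, 169, 57) [246. 220.]
(250, 150) [441. 170. 120.]
(265, 165) [433. 178. 107.]
(285, 170) [424. 188. 103.]
(250, 175) [322. 123.   4.]
(238, 190) [430. 160.  78.]
(238, 205) [441. 166.  77.]
(250, 215) [357. 142.   2.]
```

Run:
```python
from h import *
print([ (k,getattr(env,k)) for k in dir(env) if not k.startswith("_")])
f=cams.grab_frame("scene");P=cloud(f)
x,y,z=P[...,0],P[...,1],P[...,2]
k=(x>390)&(x<470)&(y>140)&(y<215)&(z>84)&(z<165)
for a in range(84,165,8):
    q=P[k&(z>=a)&(z<a+8)]
    if len(q): print(a,len(q),np.round(q.min(0)),np.round(q.max(0)))
f=cams.grab_frame("wrist");z=f["z_map"];h,w=z.shape;F=192/np.tan(np.radians(f["fovy"])/2);F2=None
v,u=np.mgrid[:h,:w];dx=u-f["cx"];dy=v-f["cy"];r=np.hypot(dx,dy)+1e-9;th=r/F
p=np.stack([np.tan(th)*dx/r*z,-np.tan(th)*dy/r*z,-z],-1);T=np.array(f["tool_from_camera"])
Q=p@T[:3,:3].T+T[:3,3];print(f["fovy"],np.round(T,2).tolist())
k=(z>0)&(np.abs(Q[...,1])<40)&(Q[...,2]<40)&(Q[...,2]>-60)&(abs(Q[...,0])<60)
for a in range(-60,40,10):
    q=Q[k&(Q[...,2]>=a)&(Q[...,2]<a+10)]
    if len(q): print(a,len(q),np.round(q.min(0)),np.round(q.max(0)))
```

```text
[('Unreachable', <class 'workcell.Unreachable'>), ('finger_overhang', 22.0)]
92 4 [425. 155.  95.] [434. 188. 100.]
100 21 [420. 158. 100.] [440. 190. 106.]
108 30 [421. 155. 108.] [441. 190. 116.]
116 20 [419. 156. 116.] [442. 191. 124.]
124 5 [422. 187. 124.] [438. 191. 132.]
132 8 [415. 188. 133.] [437. 191. 140.]
140 6 [420. 187. 141.] [443. 191. 147.]
148 6 [419. 188. 148.] [437. 191. 153.]
65.70646984690485 [[-0.0, 0.97, 0.26, 71.91], [1.0, 0.0, 0.0, 0.23], [0.0, 0.26, -0.97, -188.79], [0.0, 0.0, 0.0, 1.0]]
-60 166 [ 15.  -5. -60.] [ 18.   6. -50.]
-50 240 [ 15. -10. -50.] [ 18.  11. -40.]
-40 213 [ 15. -10. -40.] [ 18.  11. -30.]
-30 133 [ 16.  -9. -30.] [ 18.  10. -20.]
-20 14 [ 15.  -5. -20.] [ 17.   6. -18.]
0 59 [-46.   0.   0.] [-4.  1. 10.]
10 9 [-5.  0. 11.] [-4.  1. 19.]
20 2 [-5.  0. 21.] [-5.  1. 22.]
```

The wrist and scene depth agree that the closed fingers end about 18 mm short of the TCP, not 22 mm beyond it, so the last push passed above the bar's end. I'll back off and go lower.

Request:
servo_tool --steps '[[255, [14, 0, 0], [0, 0, 0]], [255, [14, 0, 0], [0, 0, 0]], [255, [0, 0, 12], [0, 0, 0]], [255, [0, 0, 12], [0, 0, 0]], [255, [0, 0, 10], [0, 0, 0]], [255, [0, 0, 0], [0, 0, 0]], [255, [-3, 0, 0], [0, 0, 0]], [255, [-3, 0, 0], [0, 0, 0]], [255, [0, 0, 0], [0, 0, 0]], [255, [0, 0, 0], [0, 0, 0]]]'

```text
time_s: 6.6
ee_pos: [427.0, 194.0, 47.4]
ee_rot: [180.0, -0.0, 92.5]
force: [0.3, -0.2, 0.0]
gripper_width: 0.5
gripper_force: 0.0
```

```bash
cat >> h.py <<'E'
def wcloud(f):
    z=f["z_map"];h,w=z.shape;F=192/np.tan(np.radians(f["fovy"])/2)
    v,u=np.mgrid[:h,:w];dx=u-f["cx"];dy=v-f["cy"];r=np.hypot(dx,dy)+1e-9;th=r/F
    p=np.stack([np.tan(th)*dx/r*z,-np.tan(th)*dy/r*z,-z],-1);T=np.array(f["tool_from_camera"])
    Q=p@T[:3,:3].T+T[:3,3];Q[z==0]=np.nan
    return Q
def fingers():
    f=cams.grab_frame("wrist");Q=wcloud(f)
    k=(np.abs(Q[...,1])<70)&(Q[...,2]<30)&(Q[...,2]>-60)&(abs(Q[...,0])<50)
    for a in range(-60,30,10):
        q=Q[k&(Q[...,2]>=a)&(Q[...,2]<a+10)]
        if len(q): print(a,len(q),np.round(np.percentile(q,[2,98],axis=0)).tolist())
    return f,Q
E
python3 -c "
from h import *
bar();fingers()
P=cloud(cams.grab_frame('scene'))
x,y,z=P[...,0],P[...,1],P[...,2]
k=(x>390)&(x<470)&(y>172)&(y<215)&(z>20)&(z<135)
for a in range(20,135,8):
    q=P[k&(z>=a)&(z<a+8)]
    if len(q): print(a,len(q),np.round(q.min(0)),np.round(q.max(0)))
"
```

```text
t 6.65 tilt -0.0656 z@ridge 90.7 ymin -189.2 force [ 0.3 -0.5 -0.4] ee [426.9 194.   47.3]
[(-140, 99.2), (-110, 97.2), (-80, 96.5), (-50, 93.3), (-20, 92.3), (10, 89.9), (40, 88.0), (70, 86.7), (100, 83.9)]
-60 162 [[16.0, -5.0, -60.0], [18.0, 5.0, -50.0]]
-50 240 [[16.0, -10.0, -50.0], [18.0, 10.0, -40.0]]
-40 219 [[15.0, -9.0, -40.0], [18.0, 10.0, -30.0]]
-30 142 [[-26.0, -8.0, -30.0], [18.0, 9.0, -20.0]]
-20 15 [[15.0, -5.0, -20.0], [17.0, 6.0, -18.0]]
60 6 [423. 184.  63.] [436. 212.  68.]
68 26 [418. 180.  69.] [441. 213.  76.]
76 26 [419. 177.  76.] [442. 212.  84.]
84 6 [419. 197.  84.] [438. 212.  88.]
92 7 [417. 208.  92.] [438. 212.  97.]
100 5 [420. 210. 101.] [434. 212. 107.]
108 6 [415. 209. 111.] [438. 213. 115.]
```

Request:
servo_tool --steps '[[255, [-4, 0, 0], [0, 0, 0]], [255, [-3, 0, 0], [0, 0, 0]], [255, [-3, 0, 0], [0, 0, 0]], [255, [-3, 0, 0], [0, 0, 0]], [255, [-3, 0, 0], [0, 0, 0]], [255, [-3, 0, 0], [0, 0, 0]], [255, [0, 0, 0], [0, 0, 0]], [255, [6, 0, 0], [0, 0, 0]], [255, [0, 0, 0], [0, 0, 0]], [255, [0, 0, 0], [0, 0, 0]]]'

```text
time_s: 7.75
ee_pos: [427.0, 181.1, 46.8]
ee_rot: [-180.0, 0.0, 92.6]
force: [-0.7, -0.6, -0.6]
gripper_width: 0.6
gripper_force: 0.0
```

```bash
python3 -c "
from h import *
bar()"
```

```text
t 7.8 tilt -0.0583 z@ridge 90.8 ymin -199.2 force [-0.3 -0.4 -0. ] ee [427.  181.   46.8]
[(-140, 100.1), (-110, 97.3), (-80, 95.6), (-50, 93.4), (-20, 92.7), (10, 90.3), (40, 87.9), (70, 87.6), (100, 84.7)]
```

Request:
servo_tool --steps '[[255, [-3, 0, 0], [0, 0, 0]], [255, [-3, 0, 0], [0, 0, 0]], [255, [-4, 0, 0], [0, 0, 0]], [255, [-4, 0, 0], [0, 0, 0]], [255, [-4, 0, 0], [0, 0, 0]], [255, [0, 0, 0], [0, 0, 0]], [255, [6, 0, 0], [0, 0, 0]], [255, [0, 0, 0], [0, 0, 0]], [255, [0, 0, 0], [0, 0, 0]], [255, [0, 0, 0], [0, 0, 0]]]'

```text
time_s: 8.8
ee_pos: [427.6, 169.0, 46.8]
ee_rot: [-180.0, 0.0, 92.5]
force: [0.8, -0.9, 0.8]
gripper_width: 0.3
gripper_force: 0.0
```

```bash
python3 -c "
from h import *
bar()"
```

```text
t 8.85 tilt -0.0649 z@ridge 90.9 ymin -212.2 force [0.4 0.4 0.3] ee [427.6 169.   46.8]
[(-140, 99.3), (-110, 98.2), (-80, 95.8), (-50, 94.1), (-20, 91.5), (10, 90.7), (40, 88.3), (70, 86.6), (100, 83.8)]
```

Request:
servo_tool --steps '[[255, [-3, 0, 0], [0, 0, 0]], [255, [-3, 0, 0], [0, 0, 0]], [255, [-4, 0, 0], [0, 0, 0]], [255, [-4, 0, 0], [0, 0, 0]], [255, [-4, 0, 0], [0, 0, 0]], [255, [0, 0, 0], [0, 0, 0]], [255, [6, 0, 0], [0, 0, 0]], [255, [0, 0, 0], [0, 0, 0]], [255, [0, 0, 0], [0, 0, 0]], [255, [0, 0, 0], [0, 0, 0]]]'

```text
time_s: 9.85
ee_pos: [428.1, 157.0, 46.8]
ee_rot: [-180.0, 0.0, 92.5]
force: [-0.9, -0.1, 0.3]
gripper_width: 0.5
gripper_force: 0.0
```

```bash
python3 -c "
from h import *
bar()"
```

```text
t 9.9 tilt -0.0604 z@ridge 90.8 ymin -225.0 force [0.6 0.6 0.7] ee [428.1 157.   46.8]
[(-170, 101.5), (-140, 99.6), (-110, 97.9), (-80, 96.0), (-50, 93.3), (-20, 92.6), (10, 90.0), (40, 87.5), (70, 86.9), (100, 84.1)]
```

Request:
servo_tool --steps '[[255, [-3, 0, 0], [0, 0, 0]], [255, [-3, 0, 0], [0, 0, 0]], [255, [-4, 0, 0], [0, 0, 0]], [255, [-4, 0, 0], [0, 0, 0]], [255, [-4, 0, 0], [0, 0, 0]], [255, [0, 0, 0], [0, 0, 0]], [255, [6, 0, 0], [0, 0, 0]], [255, [0, 0, 0], [0, 0, 0]], [255, [0, 0, 0], [0, 0, 0]], [255, [0, 0, 0], [0, 0, 0]]]'

```text
time_s: 10.9
ee_pos: [428.6, 145.0, 46.8]
ee_rot: [-180.0, 0.0, 92.6]
force: [0.4, 0.8, -0.6]
gripper_width: 0.1
gripper_force: 0.0
```

```bash
python3 -c "
from h import *
bar()"
```

```text
t 10.95 tilt -0.0623 z@ridge 90.3 ymin -234.9 force [-0.2  0.2 -0.3] ee [428.6 145.   46.8]
[(-170, 101.0), (-140, 99.4), (-110, 98.0), (-80, 95.4), (-50, 93.7), (-20, 91.8), (10, 90.0), (40, 88.0), (70, 86.1), (100, 83.7)]
```

Request:
servo_tool --steps '[[255, [-3, 0, 0], [0, 0, 0]], [255, [-3, 0, 0], [0, 0, 0]], [255, [-4, 0, 0], [0, 0, 0]], [255, [-4, 0, 0], [0, 0, 0]], [255, [-4, 0, 0], [0, 0, 0]], [255, [0, 0, 0], [0, 0, 0]], [255, [6, 0, 0], [0, 0, 0]], [255, [0, 0, 0], [0, 0, 0]], [255, [0, 0, 0], [0, 0, 0]], [255, [0, 0, 0], [0, 0, 0]]]'

```text
time_s: 11.95
ee_pos: [429.1, 133.0, 46.8]
ee_rot: [-180.0, 0.0, 92.5]
force: [-0.6, 0.1, -0.7]
gripper_width: 0.5
gripper_force: 0.0
```

```bash
python3 -c "
from h import *
bar()"
```

```text
t 12.0 tilt -0.0276 z@ridge 90.4 ymin -248.6 force [-0.3 -0.4  0.6] ee [429.2 133.1  46.8]
[(-200, 98.3), (-170, 95.6), (-140, 94.6), (-110, 94.4), (-80, 92.4), (-50, 92.6), (-20, 91.4), (10, 90.6), (40, 89.1), (70, 89.2), (100, 87.3)]
```

Request:
servo_tool --steps '[[255, [2, 0, 0], [0, 0, 0]], [255, [0, 0, 0], [0, 0, 0]], [255, [0, 0, 0], [0, 0, 0]], [255, [0, 0, 0], [0, 0, 0]], [255, [0, 0, 0], [0, 0, 0]], [255, [0, 0, 0], [0, 0, 0]], [255, [0, 0, 0], [0, 0, 0]], [255, [0, 0, 0], [0, 0, 0]], [255, [0, 0, 0], [0, 0, 0]], [255, [0, 0, 0], [0, 0, 0]]]'

```text
time_s: 13.0
ee_pos: [429.2, 135.1, 47.0]
ee_rot: [-180.0, 0.0, 92.5]
force: [-0.0, -0.0, -0.5]
gripper_width: 0.8
gripper_force: 0.0
```

```bash
python3 -c "
from h import *
bar();bar()"
```

```text
t 13.05 tilt -0.0596 z@ridge 90.3 ymin -248.0 force [-0.3 -0.3 -0.6] ee [429.3 135.1  47. ]
[(-200, 102.5), (-170, 102.0), (-140, 100.0), (-110, 97.2), (-80, 95.5), (-50, 93.2), (-20, 92.0), (10, 90.1), (40, 88.1), (70, 86.3), (100, 84.4)]
t 13.1 tilt -0.0529 z@ridge 90.5 ymin -247.6 force [ 0.6 -0.9  0.6] ee [429.3 135.1  47. ]
[(-200, 102.0), (-170, 100.5), (-140, 98.6), (-110, 96.7), (-80, 94.7), (-50, 94.6), (-20, 91.9), (10, 90.5), (40, 88.8), (70, 87.3), (100, 84.4)]
```

Request:
servo_tool --steps '[[255, [-2, 0, 0], [0, 0, 0]], [255, [-3, 0, 0], [0, 0, 0]], [255, [-3, 0, 0], [0, 0, 0]], [255, [-3, 0, 0], [0, 0, 0]], [255, [-3, 0, 0], [0, 0, 0]], [255, [-3, 0, 0], [0, 0, 0]], [255, [0, 0, 0], [0, 0, 0]], [255, [8, 0, 0], [0, 0, 0]], [255, [0, 0, 0], [0, 0, 0]], [255, [0, 0, 0], [0, 0, 0]]]'

```text
time_s: 14.1
ee_pos: [429.6, 126.3, 46.9]
ee_rot: [-180.0, 0.0, 92.6]
force: [-0.9, 1.3, -0.8]
gripper_width: 0.2
gripper_force: 0.0
```

Request:
servo_tool --steps '[[255, [0, 0, 0], [0, 0, 0]], [255, [0, 0, 0], [0, 0, 0]], [255, [0, 0, 0], [0, 0, 0]], [255, [0, 0, 0], [0, 0, 0]], [255, [0, 0, 0], [0, 0, 0]], [255, [0, 0, 0], [0, 0, 0]], [255, [0, 0, 0], [0, 0, 0]], [255, [0, 0, 0], [0, 0, 0]], [255, [0, 0, 0], [0, 0, 0]], [255, [0, 0, 0], [0, 0, 0]]]'

```text
time_s: 15.1
ee_pos: [429.7, 126.1, 47.0]
ee_rot: [180.0, 0.0, 92.5]
force: [0.4, 0.0, 0.2]
gripper_width: 0.8
gripper_force: 0.0
```

```bash
python3 -c "
from h import *
bar();bar()"
```

```text
t 15.15 tilt -0.0325 z@ridge 90.3 ymin -257.7 force [-0.2 -0.5  0.4] ee [429.7 126.1  47. ]
[(-200, 98.4), (-170, 96.3), (-140, 95.7), (-110, 94.4), (-80, 93.2), (-50, 92.1), (-20, 90.7), (10, 90.9), (40, 88.5), (70, 88.7), (100, 86.6)]
t 15.2 tilt -0.032 z@ridge 90.2 ymin -256.1 force [-0.7  0.1 -0.2] ee [429.6 126.1  47. ]
[(-200, 95.8), (-170, 95.3), (-140, 94.4), (-110, 93.4), (-80, 93.2), (-50, 92.4), (-20, 91.9), (10, 90.1), (40, 89.0), (70, 88.3), (100, 87.5)]
```

```bash
python3 -c "
from h import *
rows([429,146,110],92.5,[655,-32,130],62.9,8)"
```

```text
[[np.float64(-23.5), np.float64(27.3), np.float64(-2.5)], [np.float64(-21.7), np.float64(28.7), np.float64(-2.5)], [np.float64(-19.8), np.float64(30.0), np.float64(-2.5)], [np.float64(-17.8), np.float64(31.3), np.float64(-2.5)], [np.float64(-15.7), np.float64(32.3), np.float64(-2.5)], [np.float64(-13.6), np.float64(33.3), np.float64(-2.5)], [np.float64(-11.4), np.float64(34.1), np.float64(-2.5)], [np.float64(-9.2), np.float64(34.8), np.float64(-2.5)]] turn z/row 0.0646
```

Request:
servo_tool --steps '[[255, [10, 0, 0], [0, 0, 0]], [255, [10, 0, -5], [0, 0, 0]], [255, [0, 0, -20], [0, 0, 0]], [255, [0, 0, -38], [0, 0, 0]], [0, [0, 0, 0], [0, 0, 0]], [0, [0, 0, 0], [0, 0, 0]], [0, [0, 0, 0], [0, 0, 0]], [0, [0, 0, 0], [0, 0, 0]], [0, [0, 0, 0], [0, 0, 0]], [0, [0, 0, 0], [0, 0, 0]]]'

```text
time_s: 16.2
ee_pos: [428.4, 146.0, 109.4]
ee_rot: [-179.9, 0.0, 92.5]
force: [0.3, -0.3, 0.1]
gripper_width: 45.8
gripper_force: 0.0
```

```bash
python3 -c "
from h import *
bar();fingers()"
```

```text
t 16.25 tilt 0.0174 z@ridge 90.3 ymin -256.9 force [-0.2  0.2 -0.2] ee [428.6 146.  109.5]
[(-200, 88.0), (-170, 88.0), (-140, 88.6), (-110, 88.6), (-80, 89.1), (-50, 90.2), (-20, 90.5), (10, 90.6), (40, 91.2), (70, 91.9), (100, 92.4)]
-60 540 [[-15.0, -35.0, -60.0], [18.0, 35.0, -50.0]]
-50 440 [[-14.0, -34.0, -50.0], [18.0, 34.0, -40.0]]
-40 381 [[-2.0, -33.0, -40.0], [18.0, 33.0, -30.0]]
-30 354 [[-7.0, -32.0, -30.0], [18.0, 33.0, -20.0]]
-20 58 [[-7.0, -28.0, -20.0], [18.0, 29.0, -17.0]]
```

Request:
servo_tool --steps '[[0, [-23.5, 27, -2.5], [0, 0, 0.0646]], [0, [-22, 29, -2.5], [0, 0, 0.0646]], [0, [-20, 30, -2.5], [0, 0, 0.0646]], [0, [-18, 31, -2.5], [0, 0, 0.0646]], [0, [-16, 32, 0], [0, 0, 0.0646]], [0, [-14, 33, 5], [0, 0, 0.0646]], [0, [-11, 34, 10], [0, 0, 0.0646]], [0, [-9, 35, 15], [0, 0, 0.0646]], [0, [0, 0, 10], [0, 0, 0]], [0, [0, 0, 0], [0, 0, 0]]]'

```text
time_s: 17.3
ee_pos: [652.5, -33.0, 77.4]
ee_rot: [-179.7, 0.1, 62.9]
force: [-0.3, 0.3, -1.1]
gripper_width: 91.1
gripper_force: 0.0
```

Run:
```python
from h import *
bar();s=state();f=cams.grab_frame("wrist");Q=wcloud(f);save(f,"w1.png")
Tr=R.from_euler("xyz",s["ee_rot"],degrees=True).as_matrix();W=Q@Tr.T+s["ee_pos"]
print(np.round(s["ee_pos"],1),np.round(s["ee_rot"],1))
x,y,z=W[...,0],W[...,1],W[...,2]
m=(np.hypot(x-655,y+32)<35)&(z>36)&(z<50)
q=W[m][:,:2].astype(np.float32);print(len(q),cv2.minAreaRect(q),np.median(W[m][:,2]))
for d in outline_of(f,"clip"): 
    k=d["pixels"];kk=k&(z>36)
    print(d["confidence"],np.round(d["at"]),np.round(np.nanmedian(W[k],0)),cv2.minAreaRect(W[kk][:,:2].astype(np.float32)) if kk.sum()>9 else 0)
```

```text
t 17.35 tilt 0.0426 z@ridge 91.7 ymin -257.3 force [-0.2  0.1  0.1] ee [652.7 -32.4  78.7]
[(-200, 86.6), (-170, 85.8), (-140, 86.7), (-110, 88.4), (-80, 88.2), (-50, 89.7)]
[652.7 -32.4  78.7] [-1.798e+02  1.000e-01  6.290e+01]
1847 ((656.0720825195312, -33.51409149169922), (30.23456573486328, 39.362342834472656), 64.26709747314453) 43.06698316817517
0.89 [258. 201.] [658. -30.  43.] ((656.2864379882812, -33.60405731201172), (30.049251556396484, 38.769378662109375), 63.96682357788086)
0.58 [185. 274.] [569. -64.  43.] ((584.173583984375, -50.14576721191406), (81.67198181152344, 21.409955978393555), 40.650604248046875)
0.44 [216. 305.] [ 562. -119.   14.] 0
```

View pics/w1.png

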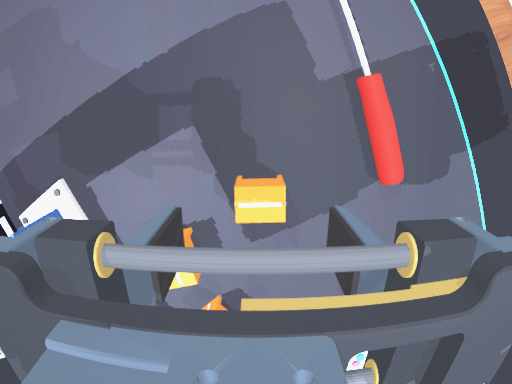

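Request:
servo_tool --steps '[[0, [0.6, 3.5, 20], [0, 0, -0.02]], [0, [0, 0, 20], [0, 0, 0]], [0, [0, 0, 18], [0, 0, 0]], [0, [0, 0, 14], [0, 0, 0]], [0, [0, 0, 10], [0, 0, 0]], [0, [0, 0, 2], [0, 0, 0]], [200, [0, 0, 0], [0, 0, 0]], [200, [0, 0, 0], [0, 0, 0]], [200, [0, 0, 0], [0, 0, 0]], [200, [0, 0, 0], [0, 0, 0]]]' --squeeze 8

```text
time_s: 18.45
ee_pos: [657.8, -33.8, -3.4]
ee_rot: [179.9, -0.0, 64.0]
force: [0.4, 0.7, 0.4]
gripper_width: 62.3
gripper_force: 0.0
```

```bash
python3 -c "
from h import *
f=bar();P=cloud(f);x,y,z=P[...,0],P[...,1],P[...,2]
d=y+55;m=(abs(x-436+0.045*d)<14)&(z>70)&(z<112)&(d>-210)&(d<140);print(m.sum(),np.polyfit(d[m],z[m],1))
"
```

```text
t 18.5 tilt -0.0098 z@ridge 91.2 ymin -256.3 force [ 1.   0.  -0.5] ee [657.7 -33.8  -3.6]
[(-200, 94.3), (-170, 92.5), (-140, 92.7), (-110, 91.0), (-80, 92.3), (-50, 91.1)]
401 [-1.18448727e-02  9.09321875e+01]
```

Bar is settling near level. Keep closing on the clip.

Request:
servo_tool --steps '[[255, [0, 0, 0], [0, 0, 0]], [255, [0, 0, 0], [0, 0, 0]], [255, [0, 0, 0], [0, 0, 0]], [255, [0, 0, 0], [0, 0, 0]], [255, [0, 0, 0], [0, 0, 0]], [255, [0, 0, 0], [0, 0, 0]], [255, [0, 0, 0], [0, 0, 0]], [255, [0, 0, 0], [0, 0, 0]], [255, [0, 0, 0], [0, 0, 0]], [255, [0, 0, -5], [0, 0, 0]]]' --squeeze 8

```text
time_s: 19.5
ee_pos: [656.8, -33.7, 0.3]
ee_rot: [-179.9, 0.0, 64.1]
force: [-0.6, 0.3, -0.8]
gripper_width: 39.7
gripper_force: 8.0
```

```bash
python3 -c "
from h import *
bar()
rows([657,-34,130],64,[500,-55,170],92.5,6)"
```

```text
t 19.55 tilt -0.0113 z@ridge 90.1 ymin -256.7 force [ 0.3  0.5 -0.6] ee [657.8 -33.8   1.7]
[(-200, 93.2), (-170, 92.7), (-140, 91.7), (-110, 91.9), (-80, 91.5), (-50, 90.8)]
[[np.float64(-14.6), np.float64(-22.0), np.float64(-6.7)], [np.float64(-12.7), np.float64(-23.1), np.float64(-6.7)], [np.float64(-10.8), np.float64(-24.1), np.float64(-6.7)], [np.float64(-8.8), np.float64(-24.9), np.float64(-6.7)], [np.float64(-6.7), np.float64(-25.5), np.float64(-6.7)], [np.float64(-4.5), np.float64(-26.0), np.float64(-6.7)]] turn z/row -0.0829
```

Request:
servo_tool --steps '[[255, [0, 0, -30], [0, 0, 0]], [255, [0, 0, -40], [0, 0, 0]], [255, [0, 0, -45], [0, 0, 0]], [255, [-14.6, -22, -5], [0, 0, -0.083]], [255, [-12.7, -23, -5], [0, 0, -0.083]], [255, [-10.8, -24, 0], [0, 0, -0.083]], [255, [-8.8, -25, 0], [0, 0, -0.083]], [255, [-6.7, -25.5, 0], [0, 0, -0.083]], [255, [-4.5, -18, 0], [0, 0, -0.083]], [255, [0, 0, 0], [0, 0, 0]]]'

```text
time_s: 20.55
ee_pos: [506.3, -55.5, 126.3]
ee_rot: [-179.9, 0.0, 92.6]
force: [-0.1, 0.2, -0.6]
gripper_width: 40.1
gripper_force: 8.0
```

Run:
```python
from h import *
bar()
s=state();f=cams.grab_frame("wrist");Q=wcloud(f)
Tr=R.from_euler("xyz",s["ee_rot"],degrees=True).as_matrix();W=Q@Tr.T+s["ee_pos"];I=f["color"].astype(int)
print(np.round(s["ee_pos"],1),np.round(s["ee_rot"],1),s["gripper_width"])
# clip in tool frame: orange
o=(I[...,0]>150)&(I[...,2]<90)&(I[...,1]>60)&(np.abs(Q[...,1])<25)&(np.abs(Q[...,0])<40)&(Q[...,2]<20)
print("clip tool",o.sum(),np.round(np.nanpercentile(Q[o],[1,50,99],axis=0),1).tolist())
x,y,z=W[...,0],W[...,1],W[...,2]
bl=(abs(x-436)<40)&(abs(y+55)<130)&(I[...,2]>I[...,0]+60)&(z>20)
for k in (bl&(y>-55),bl&(y<-55)): print("blue",k.sum(),np.round(np.nanpercentile(W[k],[2,50,98],axis=0),1).tolist() if k.any() else 0)
pl=(abs(x-436)<80)&(abs(y+55)<180)&(I.min(-1)>110)&(z>4)&(z<16)
if pl.sum()>10: print("plate",pl.sum(),np.round(np.nanpercentile(W[pl],[1,99],axis=0)))
rd=(abs(x-436)<60)&(abs(y+55)<30)&(z>40)&(z<76)
if rd.sum()>5: print("ridge",rd.sum(),np.round(np.nanpercentile(W[rd],[2,50,98],axis=0),1).tolist())
save(f,"w2.png")
```

```text
t 20.6 tilt -0.0122 z@ridge 89.9 ymin -256.5 force [-0.2  0.3  1.3] ee [508.3 -55.4 126.5]
[(-200, 90.9), (-170, 90.2), (-140, 91.6), (-110, 90.7), (-80, 90.5), (40, 89.3), (70, 90.4), (100, 89.8)]
[508.3 -55.4 126.5] [179.9   0.   92.5] 39.93487423408738
clip tool 3335 [[-15.2, -22.4, -120.5], [14.1, 0.1, -46.6], [35.3, 22.7, -12.6]]
blue 596 [[413.0, 35.4, 25.1], [451.9, 41.9, 80.5], [455.7, 49.9, 86.3]]
blue 0 0
plate 5965 [[ 391. -179.    8.]
 [ 483.   72.   14.]]
ridge 767 [[413.1, -68.2, 41.3], [454.6, -54.1, 70.7], [462.9, -40.5, 73.4]]
```

View pics/w2.png

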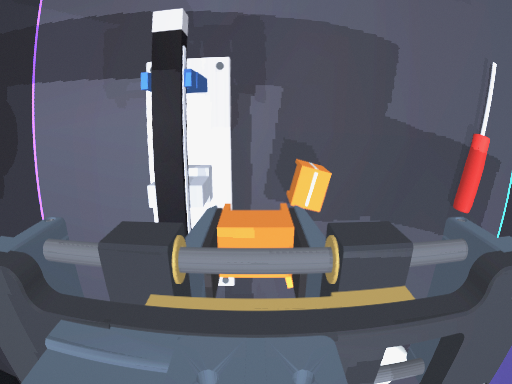

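Run:
```python
from h import *
f=bar();P=cloud(f);x,y,z=P[...,0],P[...,1],P[...,2]
m=(abs(x-436)<25)&(z>84)&(z<97)&(y>-240)&(y<110)&(f["color"].max(-1)<70)
print("top bar x at y:",[(a,round(float(np.median(x[m&(abs(y-a)<20)])),1)) for a in (-220,-180,-140,0,40,80) if (m&(abs(y-a)<20)).sum()>5])
s=state();f=cams.grab_frame("wrist");Q=wcloud(f);I=f["color"].astype(int)
Tr=R.from_euler("xyz",s["ee_rot"],degrees=True).as_matrix();W=Q@Tr.T+s["ee_pos"];x,y,z=W[...,0],W[...,1],W[...,2]
m=(abs(x-436)<30)&(z>84)&(z<97)&(y>-60)&(y<110)&(I.max(-1)<70)
for a in range(-40,100,20):
    k=m&(abs(y-a)<10)
    if k.sum()>20: print("wrist bar",a,k.sum(),np.round(np.percentile(x[k],[2,98]),1),np.round(np.mean(np.percentile(x[k],[2,98])),1),round(float(np.median(z[k])),1))
k=(x>448)&(x<464)&(abs(y+55)<30)&(z>67.5)&(z<75);print("ridge top",k.sum(),np.round(np.percentile(W[k],[2,50,98],axis=0),1).tolist())
o=(I[...,0]>140)&(I[...,2]<100)&(np.abs(Q[...,1])<25)&(np.abs(Q[...,0])<25)&(np.abs(Q[...,2]+46.5)<4)
print("clip top",o.sum(),np.round(np.percentile(Q[o],[1,50,99],axis=0),1).tolist())
o=(I[...,0]>140)&(I[...,2]<100)&(np.abs(Q[...,1])<25)&(np.abs(Q[...,0])<25)&(Q[...,2]>-40)&(Q[...,2]<0)
print("clip front",o.sum(),np.round(np.percentile(Q[o],[1,50,99],axis=0),1).tolist())
# edge columns of blue rest +y and end cap
k=(abs(x-430)<30)&(z>70)&(z<100)&(y>80)&(I.min(-1)>130);print("cap",np.round(np.percentile(W[k],[2,50,98],axis=0),1).tolist())
```

```text
t 20.7 tilt -0.011 z@ridge 90.7 ymin -256.6 force [ 0.8 -0.3 -0.1] ee [509.8 -55.3 126.4]
[(-200, 92.0), (-170, 91.2), (-140, 92.6), (-110, 91.3), (-80, 91.2), (40, 90.6), (70, 89.6), (100, 89.9)]
top bar x at y: [(-220, 442.4), (-180, 442.0), (-140, 441.8), (0, 434.2), (40, 433.7), (80, 433.6)]
wrist bar -40 703 [427.5 450.6] 439.0 91.3
wrist bar -20 728 [426.8 449.7] 438.2 91.4
wrist bar 0 769 [426.1 448.8] 437.5 91.5
wrist bar 20 754 [425.2 448.2] 436.7 91.6
wrist bar 40 769 [424.3 447.3] 435.8 91.8
wrist bar 60 755 [423.2 446.5] 434.9 92.0
wrist bar 80 423 [422.5 446.1] 434.3 91.9
ridge top 366 [[450.1, -74.4, 68.2], [456.2, -55.8, 71.1], [462.7, -32.7, 73.9]]
clip top 2082 [[-15.6, -19.6, -48.4], [8.9, 0.1, -47.0], [15.0, 19.8, -42.9]]
clip front 955 [[14.3, -19.4, -39.8], [14.8, 0.1, -29.6], [15.3, 19.8, -8.9]]
cap [[421.5, 81.4, 75.9], [435.7, 90.2, 92.3], [446.0, 99.1, 94.0]]
```

Request:
servo_tool --steps '[[255, [1, -18, 0], [0, 0, 0]], [255, [1, -20, 0], [0, 0, 0]], [255, [1, -20, 0], [0, 0, 0]], [255, [0, -13, 0], [0, 0, 0]], [255, [0, 0, 12], [0, 0, 0]], [255, [0, 0, 12], [0, 0, 0]], [255, [0, 0, 5], [0, 0, 0]], [255, [0, 0, 0], [0, 0, 0]], [255, [0, 0, 0], [0, 0, 0]], [255, [0, 0, 0], [0, 0, 0]]]'

```text
time_s: 21.75
ee_pos: [438.2, -55.6, 97.4]
ee_rot: [179.9, 0.0, 92.6]
force: [-0.2, -0.4, -0.6]
gripper_width: 39.9
gripper_force: 8.0
```

Run:
```python
from h import *
bar()
s=state();f=cams.grab_frame("wrist");Q=wcloud(f);I=f["color"].astype(int);print(np.round(s["ee_pos"],1),np.round(s["ee_rot"],2))
x,y,z=Q[...,0],Q[...,1],Q[...,2]
m=(abs(y)<25)&(z>28)&(z<44)&(x>10)&(x<150)&(I.max(-1)<70)
for a in range(20,140,20):
    k=m&(abs(x-a)<10)
    if k.sum()>20: print("bar tool",a,k.sum(),np.round(np.percentile(y[k],[2,98]),1),round(float(np.median(z[k])),1))
W=Q@R.from_euler("xyz",s["ee_rot"],degrees=True).as_matrix().T+s["ee_pos"]
k=(np.abs(W[...,0]-439)<24)&(abs(W[...,1]-43)<20)&(I[...,2]>I[...,0]+60)&(W[...,2]>78)
print("prongs",k.sum(),np.round(np.percentile(W[k],[2,50,98],axis=0),1).tolist() if k.any() else 0)
g=cams.grab_frame("scene");cv2.imwrite("pics/s5.png",cv2.resize(cv2.cvtColor(g["color"][110:220,200:350],4),(750,550)))
```

```text
t 21.8 tilt 0.0164 z@ridge 90.2 ymin -257.0 force [-0.1  0.7 -0.1] ee [438.1 -55.6  97.4]
[(-200, 88.8), (-170, 88.2), (-140, 89.0), (-110, 88.4), (-80, 89.2), (100, 91.5)]
[438.1 -55.6  97.4] [1.7994e+02 2.0000e-02 9.2590e+01]
prongs 299 [[415.2, 35.2, 78.6], [449.2, 42.2, 85.0], [453.9, 49.8, 86.2]]
```

View pics/s5.png

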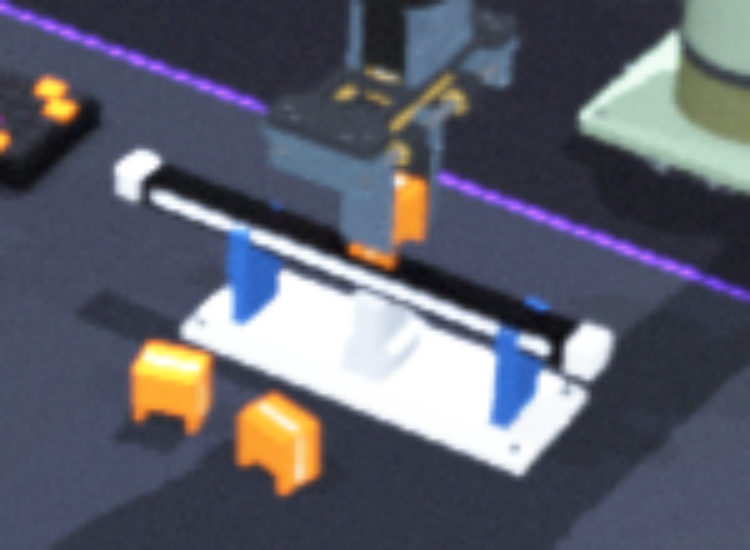

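Request:
servo_tool --steps '[[255, [0, 0, 0], [0, 0, 0]], [255, [0, 0, 0], [0, 0, 0]], [255, [0, 0, 0], [0, 0, 0]], [255, [0, 0, 0], [0, 0, 0]], [255, [0, 0, 0], [0, 0, 0]], [255, [0, 0, 0], [0, 0, 0]], [255, [0, 0, 0], [0, 0, 0]], [255, [0, 0, 0], [0, 0, 0]], [255, [0, 0, 0], [0, 0, 0]], [255, [0, 0, 0], [0, 0, 0]]]'

```text
time_s: 22.9
ee_pos: [437.6, -55.5, 97.0]
ee_rot: [-180.0, 0.0, 92.6]
force: [-0.6, 0.3, -0.5]
gripper_width: 40.0
gripper_force: 8.0
```

```bash
cat >> h.py <<'E'
def lev():
    f=cams.grab_frame("top");P=cloud(f);x,y,z=P[...,0],P[...,1],P[...,2];I=f["color"]
    d=y+55;m=(abs(x-438+0.045*d)<9)&(z>70)&(z<112)&(d>-190)&(d<110)&(I.max(-1)<75)
    a=m&(d<-60);b=m&(d>60);print(round(state()["time_s"],2),"z left",np.round(np.median(z[a]),1),a.sum(),"right",np.round(np.median(z[b]),1),b.sum(),"dz/dy",round(float((np.median(z[b])-np.median(z[a]))/(np.median(d[b])-np.median(d[a]))),4))
E
python3 -c "
from h import *
for i in range(5):lev()"
```

```text
22.95 z left 90.9 132 right 90.7 44 dz/dy -0.0008
23.0 z left 91.5 134 right 90.4 45 dz/dy -0.0047
23.05 z left 90.4 133 right 90.1 44 dz/dy -0.0011
23.1 z left 89.6 131 right 91.5 44 dz/dy 0.0084
23.15 z left 90.7 133 right 91.1 43 dz/dy 0.0017
```

Request:
servo_tool --steps '[[255, [0, 0, 0], [0, 0, 0]], [255, [0, 0, 0], [0, 0, 0]], [255, [0, 0, 0], [0, 0, 0]], [255, [0, 0, 0], [0, 0, 0]], [255, [0, 0, 0], [0, 0, 0]], [255, [0, 0, 0], [0, 0, 0]], [255, [0, 0, 0], [0, 0, 0]], [255, [0, 0, 0], [0, 0, 0]], [255, [0, 0, 0], [0, 0, 0]], [255, [0, 0, 0], [0, 0, 0]]]'

```text
time_s: 24.15
ee_pos: [437.5, -55.5, 97.0]
ee_rot: [-180.0, 0.0, 92.6]
force: [0.1, 0.7, -0.3]
gripper_width: 39.9
gripper_force: 8.0
```

```bash
python3 -c "
from h import *
for i in range(8):lev()"
```

```text
24.2 z left 91.2 134 right 90.2 44 dz/dy -0.004
24.25 z left 91.1 132 right 89.8 44 dz/dy -0.0056
24.3 z left 89.5 133 right 90.1 44 dz/dy 0.0027
24.35 z left 90.7 135 right 91.3 43 dz/dy 0.0022
24.4 z left 90.3 133 right 91.3 42 dz/dy 0.0041
24.45 z left 89.8 133 right 91.6 45 dz/dy 0.0079
24.5 z left 91.2 133 right 90.0 43 dz/dy -0.0052
24.55 z left 90.4 135 right 90.6 44 dz/dy 0.0007
```

Request:
servo_tool --steps '[[255, [0, 1, 5], [0, 0, 0]], [255, [0, 0, 5], [0, 0, 0]], [255, [0, 0, 4], [0, 0, 0]], [255, [0, 0, 4], [0, 0, 0]], [255, [0, 0, 3], [0, 0, 0]], [255, [0, 0, 2], [0, 0, 0]], [255, [0, 0, 1], [0, 0, 0]], [255, [0, 0, 0], [0, 0, 0]], [255, [0, 0, 0], [0, 0, 0]], [255, [0, 0, 0], [0, 0, 0]]]'

```text
time_s: 25.55
ee_pos: [438.7, -55.5, 73.1]
ee_rot: [180.0, 0.0, 92.6]
force: [-0.1, -0.6, -0.8]
gripper_width: 39.9
gripper_force: 8.0
```

```bash
python3 -c "
from h import *
for i in range(3):lev()"
```

```text
25.6 z left 91.4 136 right 90.9 46 dz/dy -0.0021
25.65 z left 90.2 136 right 90.8 47 dz/dy 0.0027
25.7 z left 90.6 136 right 90.7 46 dz/dy 0.0006
```

Request:
servo_tool --steps '[[255, [0, 0, 0.5], [0, 0, 0]], [255, [0, 0, 0.4], [0, 0, 0]], [255, [0, 0, 0.3], [0, 0, 0]], [255, [0, 0, 0.3], [0, 0, 0]], [255, [0, 0, 0], [0, 0, 0]], [255, [0, 0, 0], [0, 0, 0]], [255, [0, 0, 0], [0, 0, 0]], [255, [0, 0, 0], [0, 0, 0]], [255, [0, 0, 0], [0, 0, 0]], [255, [0, 0, 0], [0, 0, 0]]]'

```text
time_s: 26.7
ee_pos: [438.6, -55.5, 72.0]
ee_rot: [180.0, 0.0, 92.6]
force: [-1.5, -0.6, 5.0]
gripper_width: 39.9
gripper_force: 8.0
```

```bash
python3 -c "
from h import *
for i in range(3):lev();print(np.round(state()['force'],1))"
```

```text
26.75 z left 90.5 138 right 90.5 46 dz/dy 0.0003
[-1.7 -0.6  4.9]
26.8 z left 90.5 136 right 91.2 46 dz/dy 0.0027
[-2.1  0.6  4.5]
26.85 z left 90.6 137 right 91.5 45 dz/dy 0.0036
[-1.3  0.6  4.9]
```

Request:
servo_tool --steps '[[255, [0, 0, -0.3], [0, 0, 0]], [255, [0, 0, 0], [0, 0, 0]], [60, [0, 0, 0], [0, 0, 0]], [60, [0, 0, 0], [0, 0, 0]], [60, [0, 0, 0], [0, 0, 0]], [60, [0, 0, 0], [0, 0, 0]], [60, [0, 0, 0], [0, 0, 0]], [60, [0, 0, 0], [0, 0, 0]], [60, [0, 0, 0], [0, 0, 0]], [60, [0, 0, 0], [0, 0, 0]]]'

```text
time_s: 27.85
ee_pos: [438.6, -55.5, 71.8]
ee_rot: [180.0, 0.0, 92.6]
force: [0.6, 0.1, 0.0]
gripper_width: 69.6
gripper_force: 0.0
```

Request:
servo_tool --steps '[[60, [0, 0, -5], [0, 0, 0]], [60, [0, 0, -10], [0, 0, 0]], [60, [0, 0, -15], [0, 0, 0]], [60, [0, 0, -20], [0, 0, 0]], [60, [0, 0, -30], [0, 0, 0]], [60, [0, -20, -30], [0, 0, 0]], [60, [0, -40, -20], [0, 0, 0]], [60, [0, -30, 0], [0, 0, 0]], [60, [0, 0, 0], [0, 0, 0]], [60, [0, 0, 0], [0, 0, 0]]]'

```text
time_s: 28.85
ee_pos: [349.0, -59.6, 202.7]
ee_rot: [179.8, 0.0, 92.6]
force: [0.0, 0.9, -0.2]
gripper_width: 69.8
gripper_force: 0.0
```

Run:
```python
from h import *
for i in range(3): lev()
f=cams.grab_frame("top");P=cloud(f);x,y,z=P[...,0],P[...,1],P[...,2];I=f["color"].astype(int)
m=(abs(x-438)<35)&(abs(y+55)<40)&(z>104);print("top clip",m.sum(),cv2.minAreaRect(P[m][:,:2].astype(np.float32)) if m.sum()>5 else 0,np.median(z[m]))
g=cams.grab_frame("scene");P=cloud(g);x,y,z=P[...,0],P[...,1],P[...,2]
m=(abs(x-438)<35)&(abs(y+55)<40)&(z>110);print("scene",m.sum(),np.round(np.percentile(P[m],[2,50,98],axis=0),1).tolist())
a=cv2.resize(cv2.cvtColor(g["color"][130:220,210:330],4),(400,300));b=cv2.resize(cv2.cvtColor(f["color"][195:270,205:305],4),(400,300))
cv2.imwrite("pics/f.png",np.hstack([a,b]));print(np.round(state()["ee_pos"]))
```

```text
28.9 z left 90.5 173 right 90.6 76 dz/dy 0.0005
28.95 z left 90.4 176 right 89.8 78 dz/dy -0.003
29.0 z left 90.6 173 right 90.2 78 dz/dy -0.0021
top clip 408 ((430.2711181640625, -56.02975082397461), (75.8514404296875, 53.95433044433594), 89.82991790771484) 340.0167844834684
scene 521 [[405.7, -91.4, 113.5], [431.5, -52.4, 322.2], [458.1, -18.1, 341.9]]
[349. -60. 202.]
```

View pics/f.png

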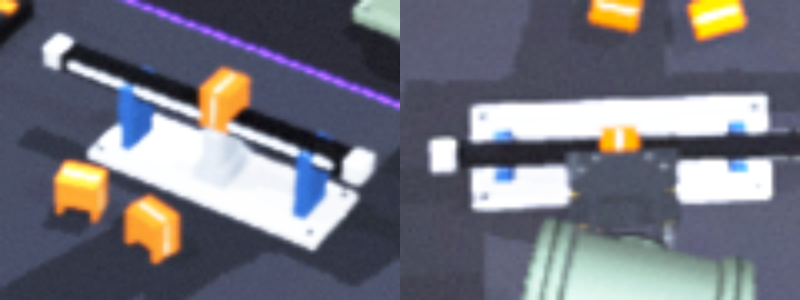

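```bash
python3 -c "
from h import *
for i in range(2):lev()
print(ticket.job_done())"
```

```text
29.15 z left 90.3 176 right 91.0 77 dz/dy 0.0032
29.2 z left 90.8 175 right 90.3 78 dz/dy -0.0023
the job is handed in; nothing more can be done
None
```

The job is handed in at 29 s; in the last pictures the bar lies level on the ridge, the orange clip sits astride it within about 2 mm of the ridge's centre, and the arm is clear, but no verdict came back.

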